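Find the heavier doming punch

TASK

Two look-alike doming punches stand in a wooden stand: weigh them by hand, first lifting the left one right out of its socket, holding it a moment and lowering it fully home again, then lifting out the right one. Then present the heavier of the two: finish while still holding it in the gripper, upright and still, a few centimetres clear above the middle of the bench pin's square board, with the lighter one standing fully home in the socket it came from. Do not drop or tip over a punch, and leave everything else on the bench where it is.

Things in the scene. Friction and masses are not known exactly. Their poses are not given: they have to be found in the camera images.
- punch_a: one of two bare-metal punches, same shape and finish: round shank 18 mm across, 60 mm long, bevelled foot, then a head 28 mm across with upright sides 63 to 84 mm above the foot and a domed top at 96 mm. Origin: centre of the foot; z along the shank to the head. One weighs roughly 0.2 kg, the other 0.5 kg (15 % either way); names and sockets do not tell which.
- punch_b: one of two bare-metal punches, same shape and finish: round shank 18 mm across, 60 mm long, bevelled foot, then a head 28 mm across with upright sides 63 to 84 mm above the foot and a domed top at 96 mm. Origin: centre of the foot; z along the shank to the head. One weighs roughly 0.2 kg, the other 0.5 kg (15 % either way); names and sockets do not tell which.
- stand: fixed dark wooden stand, 75 (its x) by 190 (its y) by 50 mm tall; origin: centre of its underside. Two blind round sockets 20 mm across, 36 mm deep, 55 mm from its centre along +y and -y; a punch fully home has its foot 36 mm below the stand's top. Four fixed pins, 7 mm across, 10 mm proud, along its front edge (27 mm to -x, within 30 mm of centre).
- socket_left (a point): centre of the mouth of the left socket (left as the robot sees it, the stand's +y side), level with the stand's top; z up
- socket_right (a point): centre of the mouth of the right socket (the stand's -y side), level with the stand's top; z up
- bench_pin: fixed pale wooden bench pin on a steel foot: its flat board, 85 mm square and 20 mm thick with its top 55 mm above the bench, has two prongs (a V notch) reaching 75 mm from its origin to its -x. Origin: under it, on the bench.
- pin_top (a point): middle of the bench pin's square board, on its top face; z up
- tape_roll: bystander: empty cardboard tape core, 100 mm across, 25 mm tall; origin at its underside's centre
- hammer: bystander: small hammer lying flat, 240 mm long, handle towards its -x; origin at its underside near the middle
- bezel_ring: bystander: brass ring 32 mm across, 10 mm tall, lying flat near the front of the stand; origin at its underside's centre
- tin: bystander: round aluminium tin 50 mm across, 26 mm tall, near the far side of the stand; origin at its underside's centre
- jar: bystander: amber glass jar with a dark lid, 52 mm across, 75 mm tall; origin at its underside's centre
- mandrel: bystander: tapered steel ring mandrel lying along its x, 260 mm long, 25 mm tall; origin at its underside near the middle
- handpiece: bystander: aluminium rotary handpiece with a thin bit, lying along its x, 160 mm long, 20 mm tall; origin at its underside near the middle
Not all that is in view belongs to the job. Leave any black look-alike of the punch_b alone. Leave any red look-alike of the punch_a alone.

How it is judged:
On the way, in this order (a step that is already met when the one before it is completed fails the run):
1. the left punch is held clear of the stand, the right one still home in its socket (((z of punch_a in the frame of socket_left above 0.005 m and contact force between punch_a and the fingers above 1 N and contact force between punch_a and stand below 0.1 N and horizontal distance between punch_b and socket_right below 0.006 m and z of punch_b in the frame of socket_right below -0.031 m and angle between punch_b's own z axis and vertical below 0.15 rad) or (z of punch_b in the frame of socket_left above 0.005 m and contact force between punch_b and the fingers above 1 N and contact force between punch_b and stand below 0.1 N and horizontal distance between punch_a and socket_right below 0.006 m and z of punch_a in the frame of socket_right below -0.031 m and angle between punch_a's own z axis and vertical below 0.15 rad))), for 0.3 s.
2. the right punch is held clear of the stand, the left one back home in its socket (((z of punch_a in the frame of socket_left above 0.005 m and contact force between punch_a and the fingers above 1 N and contact force between punch_a and stand below 0.1 N and horizontal distance between punch_b and socket_left below 0.006 m and z of punch_b in the frame of socket_left below -0.031 m and angle between punch_b's own z axis and vertical below 0.15 rad) or (z of punch_b in the frame of socket_left above 0.005 m and contact force between punch_b and the fingers above 1 N and contact force between punch_b and stand below 0.1 N and horizontal distance between punch_a and socket_left below 0.006 m and z of punch_a in the frame of socket_left below -0.031 m and angle between punch_a's own z axis and vertical below 0.15 rad))), for 0.3 s.
At the end, for the whole second after the job is handed in: heavier punch held by the fingers alone, still, within 15 degrees of upright, foot 12 to 120 mm above the bench pin's board and within 30 mm of its middle; lighter punch released, at rest in the socket it came from, within 5 mm of home, pressing on it with under 4.2 N (((contact force between punch_b and the fingers above 1 N and contact force between punch_b and bench_pin below 0.05 N and horizontal distance between punch_b and pin_top below 0.03 m and z of punch_b in the frame of pin_top between 0.012 and 0.12 m and angle between punch_b's own z axis and vertical below 0.26 rad and linear speed of each of punch_b, punch_a below 0.03 m/s and distance of punch_a from where it was at the start of the episode below 0.008 m and ((horizontal distance between punch_a and socket_left below 0.006 m and z of punch_a in the frame of socket_left below -0.031 m and angle between punch_a's own z axis and vertical below 0.15 rad) or (horizontal distance between punch_a and socket_right below 0.006 m and z of punch_a in the frame of socket_right below -0.031 m and angle between punch_a's own z axis and vertical below 0.15 rad)) and contact force between punch_a and stand below 4.2 N and contact force between punch_a and the fingers below 0.05 N) or (contact force between punch_a and the fingers above 1 N and contact force between punch_a and bench_pin below 0.05 N and horizontal distance between punch_a and pin_top below 0.03 m and z of punch_a in the frame of pin_top between 0.012 and 0.12 m and angle between punch_a's own z axis and vertical below 0.26 rad and linear speed of each of punch_a, punch_b below 0.03 m/s and distance of punch_b from where it was at the start of the episode below 0.008 m and ((horizontal distance between punch_b and socket_left below 0.006 m and z of punch_b in the frame of socket_left below -0.031 m and angle between punch_b's own z axis and vertical below 0.15 rad) or (horizontal distance between punch_b and socket_right below 0.006 m and z of punch_b in the frame of socket_right below -0.031 m and angle between punch_b's own z axis and vertical below 0.15 rad)) and contact force between punch_b and stand below 4.2 N and contact force between punch_b and the fingers below 0.05 N))); the arm keeps its last pose, push and grip.
It fails at once if a punch is dropped: moving faster than 0.45 m/s out of the fingers ((linear speed of punch_b above 0.45 m/s and contact force between punch_b and the fingers below 0.05 N) or (linear speed of punch_a above 0.45 m/s and contact force between punch_a and the fingers below 0.05 N)).
It fails at once if a punch is tipped over (more than 45 degrees) (angle between any of punch_b, punch_a's own z axis and vertical above 0.785 rad).
It fails at once if a bystander is moved by more than 25 mm (distance of any of tape_roll, hammer, bezel_ring, tin, jar, mandrel, handpiece from where it was at the start of the episode above 0.025 m).
It also fails if it takes over 59 s, if anything falls off the work surface, if the arm or the gripper's body presses on something with over 40 N, if the wrist force passes 120 N, or if a joint passes its speed limit or range.

ROBOT

A 6-joint arm with a two-finger parallel gripper is mounted at the origin on the work surface. World frame = base frame: x ahead of the robot, y to its left, z up, the work surface at z = 0. Lengths are in m, angles in rad, forces in N, time in s.
With the tool pointing down it reaches from about 0.275 to 0.825 m from the base axis. Payload 4.9 kg.
Tool frame: the origin (TCP) lies midway between the tips of the shut fingers; the grasp point (between the pads) lies 19 mm behind it (grip_point_offset is the distance from the TCP to the grasp point, in m); z points along the fingers, x is the direction in which the jaws open and shut, and the axes are right-handed (so a half turn about z gives the same grasp; the last joint's range is limited). The gripper opens to 85 mm and grips with 20 to 120 N. Pads are 22 mm wide; open, the fingers measure 114 mm over their backs; the gripper's body (76 mm by 85 mm) begins 54 mm behind the grasp point. The pads swing forward as they close: fully open they stand 13 mm farther back than shut.
Start: joints at [1.171, 0.326, -0.193, 1.052, 0, 1.437], TCP at [0.144, 0.531, 0.207] pointing down, gripper open.
Joint ranges: [-2.65, 2.65], [-0.97, 1.79], [-1.3, 1.35], [-1.93, 2.1], [-1.47, 1.37], [-3.14, 3.14]. Speed limits (rad/s): [2.57, 2.57, 3.14, 3.14, 3.14, 3.14].

INTERFACE

Orientations are given as a rotation vector (axis times angle).
In Python, from cell import * gives the robot as it stands. Calls block until the motion is done:
- movep(position, orientation): joint-space move of the TCP to a pose.
- move_l(position, velocity=0.15, rot=None, until_force=None): straight line of the TCP; rot=None keeps the orientation; velocity is the mean speed in m/s. With until_force (N) it stops when the force on the tool has changed by that much, and returns True; else False.
- set_joints(angles): joint-space move.
- let_go() and grab(newtons=None): open the fingers fully, or close them until they stop; newtons is the grip in N (None keeps the last).
- sleep(seconds).
- ik(position, orientation): joint angles nearest the present ones, or None.
- get_state(): the state.
- grab_frame(name): name is "side" or "top" or "wrist"; returns a dict with "img" (400x640x3 uint8, red, green, blue), "fx", "fy", "cx", "cy" (pixels), "cam_to_world" (4x4, takes a point from camera to world coordinates); the wrist camera has in their place "T_tool_cam" (4x4, takes a point from camera to tool coordinates, whose origin is the TCP and whose axes are the tool frame's). Camera axes: x right, y down, z forward; pixel columns grow to the right and rows downward; lengths in m; the calibration is good to about 2 mm. A picture is of the moment at which its call begins: read the wrist's pose just before it. There is no depth.
A pose or a line that the arm cannot do raises MotionError and nothing moves.
- sign_off(): hands the job in, once; it reports no verdict.
Trained networks look in the newest picture that a camera, given by its name, has taken for a name from the list of things; names that differ only in an ending like _2 or _b are one class to them, and where a whole thing is asked for, a point or a joint stands for the part that bears it (a point fixed in the world has none). Each returns a list of dicts, best first, with "score" (0 to 1); they miss things now and then, are a little off and sometimes report something else, mostly with a low value. They report only what shows in the picture. A call takes as long as a camera call. They do not tell look-alikes from the thing itself.
- spot_in(camera, name): "centre" ([column, row] in pixels, amid what is visible of it).
- silhouettes(camera, name): "mask" (400x640 bool, what is visible of it) and "centre" ([column, row] in pixels, amid what is visible of it).
- tip_of(camera, name): "centre" ([column, row] in pixels: a listed point, or the origin of a listed thing).
The state is a dict: "clock": time; "q": joint angles; "joint_velocities": joint speeds; "tau": joint torques, N m; "position": TCP position; "eef_rot": TCP orientation; "contact_force": force on the tool from outside, world axes, zero at the start; "wrist_torque": the same for the moment, N m; "finger_gap": opening from 0.0 (shut) to 1.0 (fully open).
Only numpy, scipy, OpenCV 4.12 (cv2) and the standard library are available. Lean on these libraries where they do the work, as an engineer would, in place of code of your own. Each camera call takes 0.05 s, during which the arm holds its last target.

## Working session

There is one attempt and no reset: what is moved stays moved. The work goes in short steps, each a Python script; the robot and the scene stay as the last script left them, time stands still between calls to the robot, and variables do not carry over. Pictures are saved under pics/ and viewed, and the job is handed in when it is done.

```bash
mkdir -p pics; ls
python3 - <<'E'
from cell import *
import cv2
s=get_state();print({k:s[k] for k in('clock','position','eef_rot','contact_force','finger_gap')})
for c in("side","top","wrist"):
    f=grab_frame(c);cv2.imwrite(f"pics/{c}0.png",f["img"][:,:,::-1])
    for n in("punch_a","stand","bench_pin","socket_left","socket_right","pin_top"):
        try:
            for fn in (spot_in,tip_of):
                r=fn(c,n);print(c,n,fn.__name__,[(([round(float(v)) for v in d["centre"]]),round(d["score"],2)) for d in r])
        except Exception as e: print(c,n,e)
E
```

```text
pics
{'clock': 0.0, 'position': array([0.14421946, 0.53010037, 0.20650505]), 'eef_rot': array([ 2.49550969e+00,  1.90698365e+00, -2.37715663e-03]), 'contact_force': array([ 0.36688818, -0.40814413,  0.42666337]), 'finger_gap': 1.00220333728404}
side punch_a call [([336, 291], 0.86), ([308, 208], 0.72), ([270, 223], 0.72), ([339, 244], 0.71), ([290, 270], 0.61), ([392, 196], 0.44)]
side punch_a call [([270, 237], 0.78), ([341, 304], 0.72), ([294, 284], 0.64), ([334, 259], 0.58), ([309, 224], 0.55)]
side stand call [([322, 246], 0.93)]
side stand call [([320, 249], 0.92)]
side bench_pin call [([249, 151], 0.89)]
side bench_pin call [([251, 160], 0.6)]
side socket_left call [([325, 244], 0.81)]
side socket_left call [([307, 218], 0.89), ([416, 244], 0.33)]
side socket_right call [([325, 244], 0.71)]
side socket_right call [([337, 248], 0.88)]
side pin_top call [([247, 151], 0.92), ([324, 241], 0.24), ([236, 118], 0.2)]
side pin_top call [([254, 141], 0.87)]
top punch_a call [([332, 222], 0.49), ([372, 253], 0.48), ([325, 256], 0.41)]
top punch_a call [([396, 231], 0.67), ([370, 254], 0.61), ([328, 227], 0.54), ([327, 257], 0.54), ([363, 215], 0.43)]
top stand call [([351, 220], 0.95)]
top stand call [([349, 223], 0.69), ([185, 235], 0.32)]
top bench_pin call [([241, 236], 0.87), ([349, 224], 0.31)]
top bench_pin call [([242, 238], 0.66)]
top socket_left call [([352, 219], 0.87)]
top socket_left call [([332, 225], 0.67)]
top socket_right call [([350, 218], 0.92), ([442, 236], 0.35)]
top socket_right call [([365, 213], 0.7)]
top pin_top call [([242, 242], 0.74)]
top pin_top call [([238, 236], 0.56)]
wrist punch_a call []
wrist punch_a call []
wrist stand call []
wrist stand call []
wrist bench_pin call []
wrist bench_pin call []
wrist socket_left call []
wrist socket_left call []
wrist socket_right call []
wrist socket_right call []
wrist pin_top call []
wrist pin_top call []
```

View pics/side0.png

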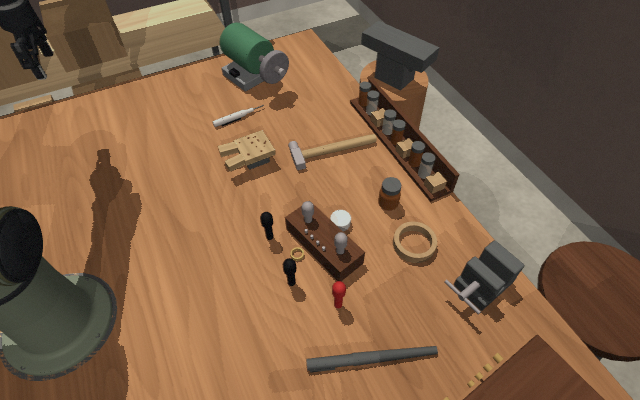

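View pics/top0.png

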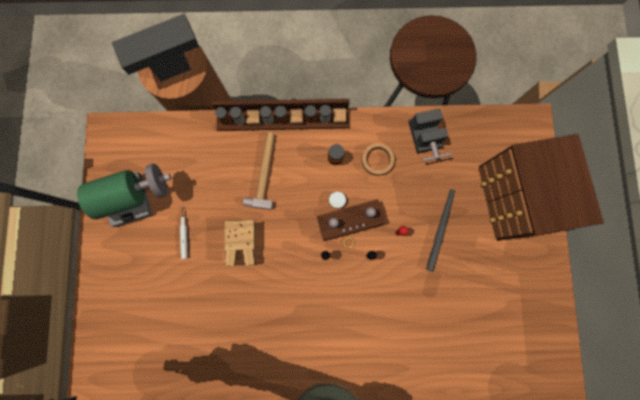

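Run:
```python
import cv2
for c,(x0,y0,x1,y1) in dict(side=(220,100,420,330),top=(220,170,460,290)).items():
    i=cv2.imread(f"pics/{c}0.png")[y0:y1,x0:x1]; k=min(800/i.shape[1],600/i.shape[0])
    cv2.imwrite(f"pics/{c}0c.png",cv2.resize(i,None,fx=k,fy=k,interpolation=cv2.INTER_CUBIC)); print(c,k)
```

```text
side 2.608695652173913
top 3.3333333333333335
```

View pics/side0c.png

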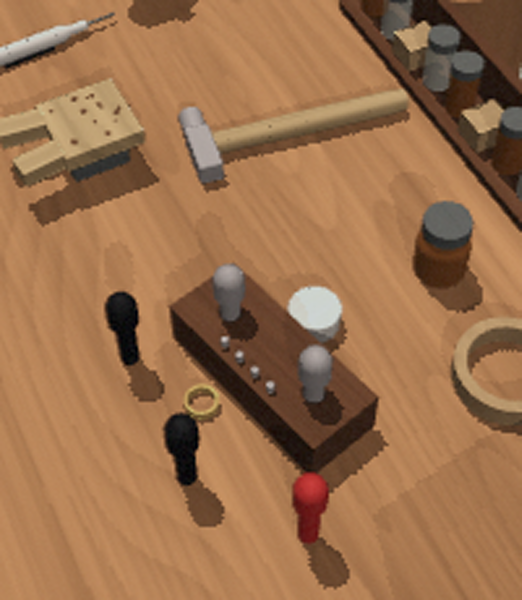

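View pics/top0c.png

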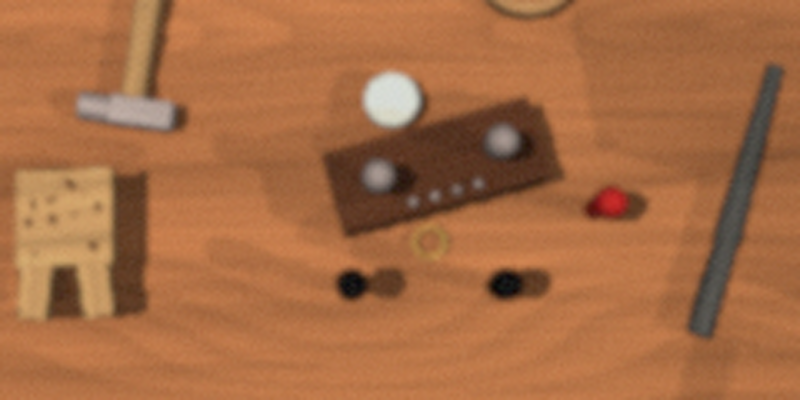

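Among the punch look-alikes, the two bare-metal ones are in the stand, at side (308,212) and (340,243), and match the description. The black ones at side (267,225) and (290,270) and the red one at (339,293) are decoys. The crop confirms this. Next I'll triangulate.

```bash
cat > h.py <<'E'
from cell import *
import numpy as np, cv2
from scipy.spatial.transform import Rotation as R
from scipy.optimize import least_squares
def world_cam(c,f,st=None):
    if "cam_to_world" in f: return np.array(f["cam_to_world"])
    T=np.eye(4);T[:3,:3]=R.from_rotvec(st["eef_rot"]).as_matrix();T[:3,3]=st["position"]
    return T@np.array(f["T_tool_cam"])
def proj(f,T,P):
    P=np.atleast_2d(P);p=(np.linalg.inv(T)@np.c_[P,np.ones(len(P))].T)[:3].T
    return np.c_[f["fx"]*p[:,0]/p[:,2]+f["cx"],f["fy"]*p[:,1]/p[:,2]+f["cy"]]
def onplane(f,T,uv,z):
    d=T[:3,:3]@np.array([(uv[0]-f["cx"])/f["fx"],(uv[1]-f["cy"])/f["fy"],1]);o=T[:3,3]
    return o+d*(z-o[2])/d[2]
E
python3 - <<'E'
from h import *
F={c:grab_frame(c) for c in("side","top")}
T={c:world_cam(c,F[c]) for c in F}
M={c:silhouettes(c,"stand")[0]["mask"] for c in F}
for n,a,b,z in[("sockL",(307,218),(332,225),.05),("sockR",(337,248),(365,213),.05),("pin",(254,141),(238,236),.055),
   ("headL",(308.5,209),(334,223),.094),("headR",(341,240),(371,212),.094)]:
    print(n,onplane(F["side"],T["side"],a,z).round(3),onplane(F["top"],T["top"],b,z).round(3))
# fit stand pose by silhouette hull corners
def model(p):
    c,s=np.cos(p[2]),np.sin(p[2])
    P=np.array([[x,y,z] for x in(-.0375,.0375) for y in(-.095,.095) for z in(0,.05)])
    P[:,:2]=P[:,:2]@np.array([[c,s],[-s,c]])+p[:2]; return P
def cost(p):
    t=0
    for c in F:
        h=cv2.convexHull(proj(F[c],T[c],model(p)).astype(np.float32))
        m=np.zeros((400*4,640*4),np.uint8);cv2.fillConvexPoly(m,np.round(h*4).astype(int),1)
        m=m.reshape(400,4,640,4).mean((1,3)); t+=np.abs(m-M[c]).sum()
    return t
from scipy.optimize import minimize
h0=onplane(F["top"],T["top"],(352,219),.05)
best=min((minimize(cost,[h0[0],h0[1],a],method="Nelder-Mead",options=dict(initial_simplex=[[h0[0],h0[1],a],[h0[0]+.01,h0[1],a],[h0[0],h0[1]+.01,a],[h0[0],h0[1],a+.1]])) for a in(-.4,-.2,0,.2,.4)),key=lambda r:r.fun)
print(best.x,best.fun)
x,y,a=best.x
print([ (x-s*.055*np.sin(a),y+s*.055*np.cos(a)) for s in(1,-1)])
for n in("bezel_ring","tin","jar"): print(n,[onplane(F["top"],T["top"],d["centre"],.02).round(3) for d in spot_in("top",n)][:1])
E
```

```text
sockL [ 0.565 -0.028  0.05 ] [ 0.563 -0.027  0.05 ]
sockR [ 0.589 -0.131  0.05 ] [ 0.596 -0.126  0.05 ]
pin [0.545 0.256 0.055] [0.537 0.248 0.055]
headL [ 0.566 -0.036  0.094] [ 0.564 -0.032  0.094]
headR [ 0.593 -0.14   0.094] [ 0.593 -0.138  0.094]
[ 0.57943597 -0.08457245  0.24883225] 729.6875
[(np.float64(0.5658909935035887), np.float64(-0.03126641135970504)), (np.float64(0.5929809517088067), np.float64(-0.13787848461803515))]
bezel_ring [array([ 0.777, -0.046,  0.02 ])]
tin [array([ 0.641, -0.05 ,  0.02 ])]
jar [array([ 0.78 , -0.049,  0.02 ])]
```

```bash
cat >> h.py <<'E'
def down(jx):  # tool down, tool x axis at heading jx
    x=np.array([np.cos(jx),np.sin(jx),0]);z=np.array([0,0,-1.]);return R.from_matrix(np.c_[x,np.cross(z,x),z]).as_rotvec()
E
python3 - <<'E'
from h import *
f=grab_frame("wrist");print(np.round(f["T_tool_cam"],3),f["fx"])
for jx in(.249,.249+np.pi,.249+np.pi/2,.249-np.pi/2):
    print(round(jx,2),[None if q is None else np.round(q,2) for q in(ik(p,down(jx)) for p in([.58,-.085,.28],[.593,-.138,.07],[.566,-.032,.15],[.54,.25,.2]))])
E
```

```text
[[ 1.     0.     0.     0.   ]
 [-0.     0.949  0.317 -0.082]
 [-0.    -0.317  0.949 -0.167]
 [ 0.     0.     0.     1.   ]] 311.8544702410311
0.25 [array([-0.27,  0.36,  0.04,  1.25, -0.  ,  1.05]), array([-0.35,  0.55, -0.21,  0.81, -0.  ,  0.97]), array([-0.19,  0.4 , -0.24,  0.93, -0.  ,  1.14]), array([ 0.31,  0.41, -0.08,  1.08, -0.  ,  1.63])]
3.39 [array([-0.27,  0.36,  0.04,  1.25, -0.  , -2.09]), array([-0.35,  0.55, -0.21,  0.81, -0.  , -2.17]), array([-0.19,  0.4 , -0.24,  0.93, -0.  , -2.01]), array([ 0.31,  0.41, -0.08,  1.08,  0.  , -1.51])]
1.82 [array([-0.27,  0.36,  0.04,  1.25,  0.  , -0.52]), array([-0.35,  0.55, -0.21,  0.81,  0.  , -0.6 ]), array([-0.19,  0.4 , -0.24,  0.93,  0.  , -0.44]), array([ 0.31,  0.41, -0.08,  1.08,  0.  ,  0.06])]
-1.32 [array([-0.27,  0.36,  0.04,  1.25, -0.  ,  2.62]), array([-0.35,  0.55, -0.21,  0.81, -0.  ,  2.54]), array([-0.19,  0.4 , -0.24,  0.93, -0.  ,  2.71]), array([ 0.31,  0.41, -0.08,  1.08, -0.  , -3.08])]
```

Run:
```python
from h import *
movep([.575,-.084,.24],down(.249+np.pi/2))
s=get_state();f=grab_frame("wrist");print(s["clock"],s["position"])
cv2.imwrite("pics/w1.png",f["img"][:,:,::-1])
T=world_cam("wrist",f,s)
for n,z in(("socket_left",.05),("socket_right",.05),("punch_a",.014)):
    print(n,[(np.round(d["centre"],1),round(d["score"],2),onplane(f,T,d["centre"],z).round(4)) for d in tip_of("wrist",n)])
m=silhouettes("wrist","punch_a")
for d in m: 
    print(np.round(d["centre"],1),round(d["score"],2),d["mask"].sum(),onplane(f,T,d["centre"],.09).round(4))
x,y,a=.57944,-.08457,.2488
g=f["img"][:,:,::-1].copy()
for dy in(.055,-.055):
    for zz,r in((.05,.01),(.0877,.014)):
        c=np.array([x-dy*np.sin(a),y+dy*np.cos(a)])
        P=np.array([[c[0]+r*np.cos(t),c[1]+r*np.sin(t),zz] for t in np.linspace(0,6.28,40)])
        cv2.polylines(g,[np.round(proj(f,T,P)*8).astype(int)],True,(0,255,0) if zz<.06 else (255,255,0),1,shift=3)
cv2.imwrite("pics/w1o.png",g)
np.save("w1T.npy",T)
```

```text
5.0 [ 0.5750334  -0.08322688  0.24000828]
socket_left [(array([365., 172.]), 0.77, array([ 0.5664, -0.0328,  0.05  ])), (array([337.2, 213. ]), 0.26, array([ 0.6242, -0.0509,  0.05  ]))]
socket_right [(array([275.1, 168. ]), 0.95, array([ 0.5878, -0.136 ,  0.05  ]))]
punch_a [(array([277.6, 161.7]), 0.92, array([ 0.5883, -0.1379,  0.014 ])), (array([214.5, 102.3]), 0.89, array([ 0.536 , -0.2263,  0.014 ])), (array([303.9,  69. ]), 0.83, array([ 0.4732, -0.1305,  0.014 ])), (array([401.4,  96.4]), 0.69, array([ 0.4738, -0.0104,  0.014 ])), (array([362.1, 164.9]), 0.56, array([ 0.5655, -0.032 ,  0.014 ])), (array([339.3, 115.7]), 0.15, array([ 0.5138, -0.0765,  0.014 ]))]
[196.3 104.9] 0.98 1037 [ 0.535  -0.2193  0.09  ]
[297.9  61.1] 0.75 766 [ 0.4723 -0.1322  0.09  ]
[269.9 175.8] 0.69 710 [ 0.587  -0.1359  0.09  ]
[424.3  98.1] 0.62 870 [ 0.474  -0.0063  0.09  ]
[373.  178.6] 0.6 747 [ 0.5632 -0.0304  0.09  ]
[322.7 161.3] 0.5 9802 [ 0.5584 -0.0861  0.09  ]
```

View pics/w1o.png

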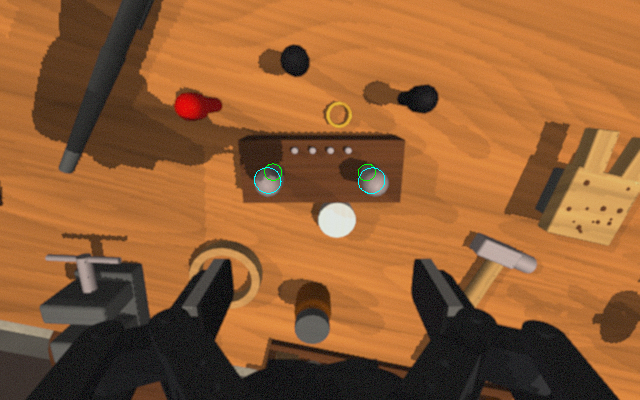

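Wrist picture: the bare heads sit at pixels (374,181) left and (267,179) right. They match the projected fit to within about 2 px. I'll grasp the left one now.

```bash
cat >> h.py <<'E'
JX=.249+np.pi/2
L=np.array([.5655,-.031]); Rr=np.array([.5915,-.138])
def fz(n=6):
    v=[]
    for _ in range(n): sleep(.04); v.append(get_state()["contact_force"])
    return np.mean(v,0).round(2)
E
python3 - <<'E'
from h import *
let_go()
movep([*L,.14],down(JX)); print("free",fz())
print(move_l([*L,.0685],velocity=.08,until_force=8)); s=get_state();print(s["clock"],s["position"],s["contact_force"].round(2))
f=grab_frame("wrist");cv2.imwrite("pics/w2.png",f["img"][:,:,::-1])
f=grab_frame("side");cv2.imwrite("pics/s2.png",cv2.resize(f["img"][120:320,220:440,::-1],None,fx=3,fy=3))
E
```

```text
free [ 0.05 -0.29  0.12]
False
7.2833 [ 0.56600383 -0.03107749  0.06899532] [0.3  0.13 0.26]
```

View pics/w2.png

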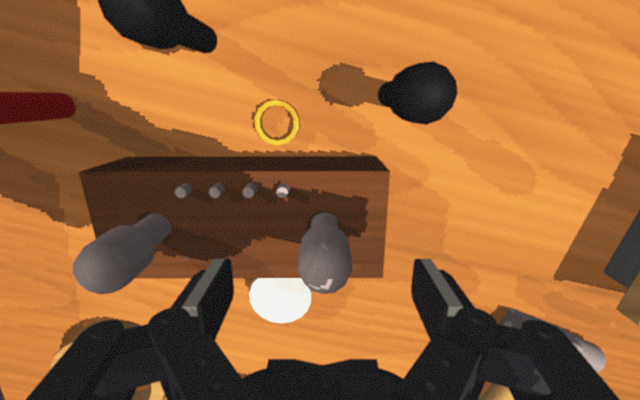

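View pics/s2.png

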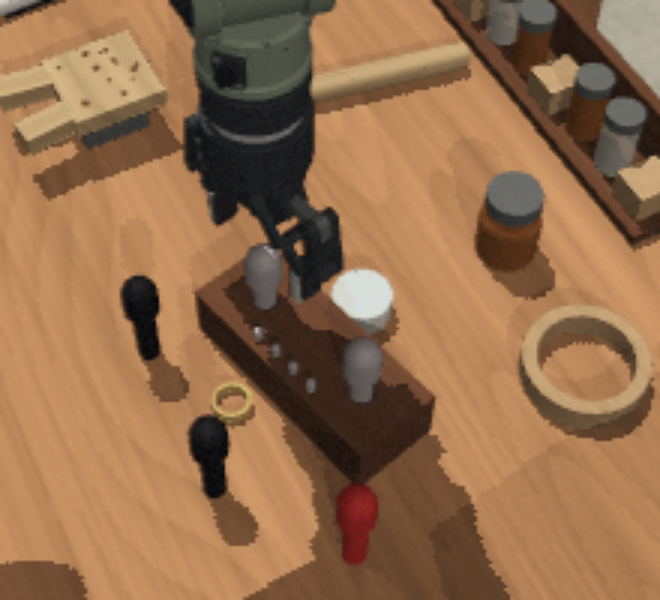

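Run:
```python
from h import *
s=get_state();f=grab_frame("wrist");T=world_cam("wrist",f,s)
g=f["img"][:,:,::-1].copy()
for zz,r,col in((.077,.014,(0,255,0)),(.098,.014,(255,255,0)),(.05,.009,(0,0,255))):
    P=np.array([[L[0]+r*np.cos(t),L[1]+r*np.sin(t),zz] for t in np.linspace(0,6.28,40)])
    cv2.polylines(g,[np.round(proj(f,T,P)*8).astype(int)],True,col,1,shift=3)
cv2.imwrite("pics/w3.png",cv2.resize(g[190:310,230:410],None,fx=4,fy=4))
```

```text
(no output)
```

View pics/w3.png

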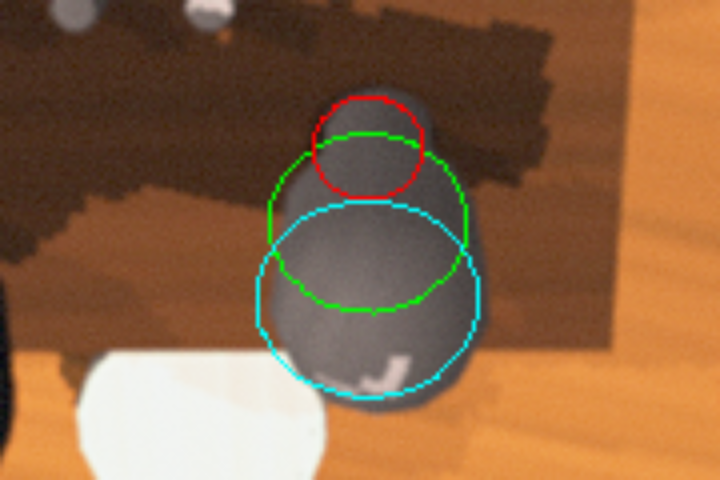

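Run:
```python
from h import *
tx=np.array([np.cos(JX),np.sin(JX)])
P=L+.0013*tx
move_l([*P,.0685],velocity=.05)
print("free",fz())
grab(50); s=get_state();print(s["clock"],s["finger_gap"]*85,s["position"],"grip",fz())
move_l([*P,.0685+.062],velocity=.07)
sleep(.2);print("lifted",fz(10)); s=get_state();print(s["clock"],s["finger_gap"]*85,s["tau"].round(3),s["q"].round(3))
for c in("wrist","side"):
    f=grab_frame(c);cv2.imwrite(f"pics/{c}4.png",f["img"][:,:,::-1])
```

```text
free [ 0.42 -0.04  0.16]
8.525 24.789319125529268 [ 0.5654857  -0.02985701  0.06881372] grip [ 0.06 -0.36  3.19]
lifted [ 0.19  0.06 -4.78]
10.425 24.917859937665913 [-2.0000e-03 -4.9928e+01  2.6116e+01 -1.0000e-03  1.0000e-03 -0.0000e+00] [-0.183  0.417 -0.265  0.889  0.    -0.432]
```

View pics/wrist4.png

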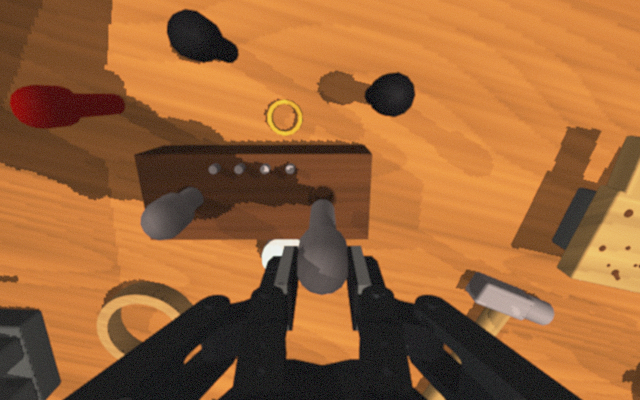

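View pics/side4.png

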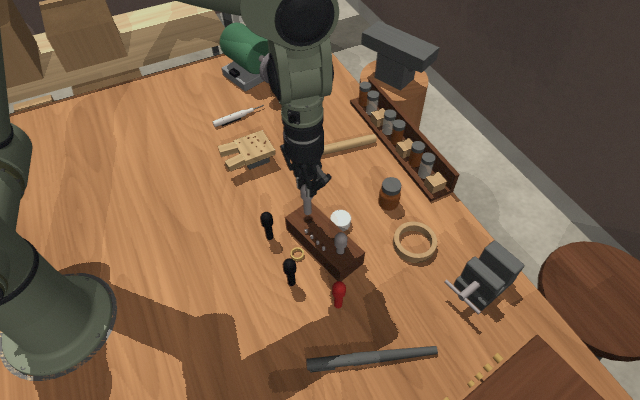

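The wrist picture shows the left punch (322,245) lifted out and hanging straight between the pads. The force change is about -4.9 N, or 0.5 kg, so it looks like the heavy one. I'll lower it home and then weigh the right one.

Run:
```python
from h import *
tx=np.array([np.cos(JX),np.sin(JX)])
P=L+.0013*tx
print(move_l([*P,.0685],velocity=.05,until_force=14)); s=get_state();print(s["clock"],s["position"],"low",fz())
let_go(); sleep(.2); print("open",fz())
f=grab_frame("wrist");cv2.imwrite("pics/w5.png",f["img"][:,:,::-1])
f=grab_frame("side");cv2.imwrite("pics/s5.png",cv2.resize(f["img"][150:300,240:440,::-1],None,fx=4,fy=4))
print(get_state()["clock"])
```

```text
False
11.9167 [ 0.5654277  -0.0297129   0.06891047] low [ 0.2   0.88 -0.86]
open [ 0.08 -0.08  0.2 ]
13.3333
```

View pics/w5.png

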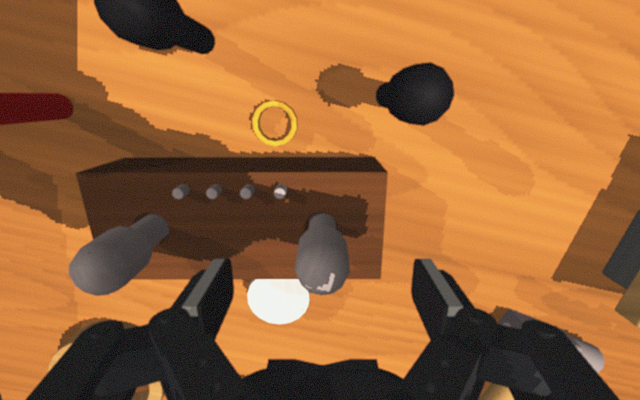

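View pics/s5.png

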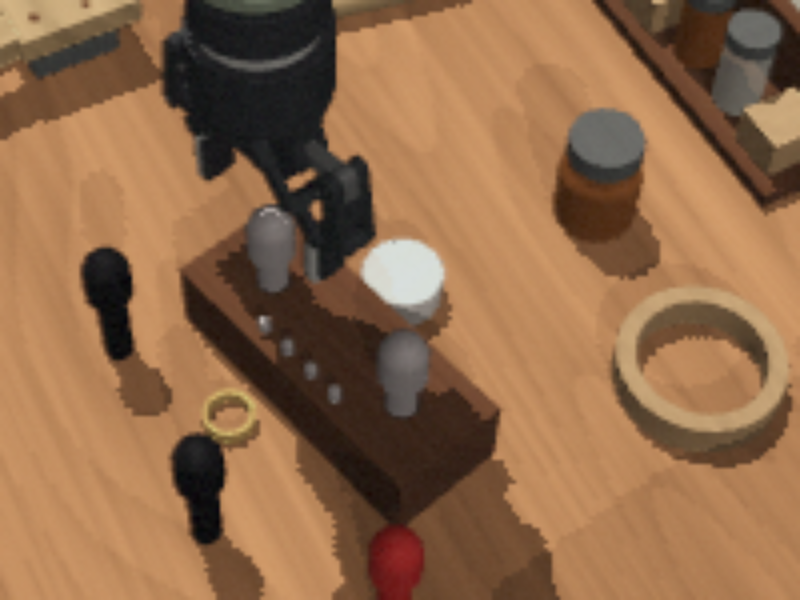

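Run:
```python
from h import *
tx=np.array([np.cos(JX),np.sin(JX)])
P=L+.0013*tx
move_l([*P,.15],velocity=.12)
Q=np.array([.592,-.137])
movep([*Q,.15],down(JX)); 
move_l([*Q,.0685],velocity=.09,until_force=8); s=get_state(); print(s["clock"],s["position"],fz())
f=grab_frame("wrist");cv2.imwrite("pics/w6.png",f["img"][:,:,::-1])
```

```text
15.7417 [ 0.59257362 -0.13713488  0.06915481] [ 0.12 -0.13 -0.07]
```

View pics/w6.png

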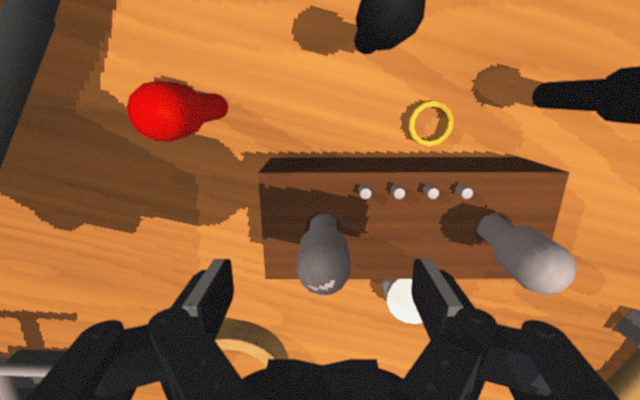

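The wrist picture shows the right punch centred at (324,262) between the pads at 232 and 414, so I'll grip and lift it.

Run:
```python
from h import *
Q=np.array([.592,-.137])
grab(50); s=get_state();print(s["clock"],s["finger_gap"]*85,s["position"],"grip",fz())
move_l([*Q,.0685+.062],velocity=.07)
sleep(.2);print("lifted",fz(10)); s=get_state();print(s["clock"])
f=grab_frame("wrist");cv2.imwrite("pics/w7.png",f["img"][:,:,::-1])
```

```text
16.6333 24.88505055702752 [ 0.59223134 -0.13694256  0.06882208] grip [-0.29  0.6   3.9 ]
lifted [-0.01 -0.03 -1.71]
18.5333
```

View pics/w7.png

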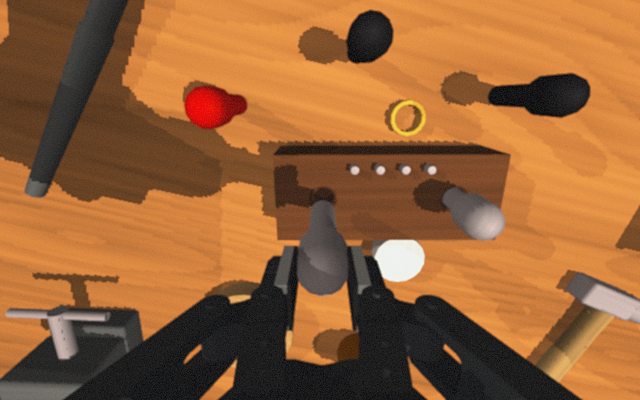

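The right punch pulls only 1.7 N (about 0.18 kg) against 4.9 N for the left, so the left is heavier. The picture shows the right one hanging straight at (322,245). I'll lower it home, release it, and go back to the left.

Run:
```python
from h import *
Q=np.array([.592,-.137])
print(move_l([*Q,.0685],velocity=.05,until_force=14)); s=get_state();print(s["clock"],s["position"],"low",fz())
let_go(); sleep(.2); print("open",fz())
move_l([*Q,.15],velocity=.12)
tx=np.array([np.cos(JX),np.sin(JX)]); P=L+.0013*tx
movep([*P,.15],down(JX)); sleep(.1)
s=get_state();f=grab_frame("wrist");cv2.imwrite("pics/w8.png",f["img"][:,:,::-1])
T=world_cam("wrist",f,s)
print([(np.round(d["centre"]),round(d["score"],2),onplane(f,T,d["centre"],.055).round(3)) for d in tip_of("wrist","pin_top")])
f=grab_frame("side");cv2.imwrite("pics/s8.png",cv2.resize(f["img"][150:300,240:440,::-1],None,fx=4,fy=4))
print(get_state()["clock"])
```

```text
False
19.975 [ 0.592175   -0.13694826  0.06886849] low [-0.55  0.71  1.06]
open [ 0.14  0.18 -0.35]
[(array([619., 235.]), 0.95, array([0.537, 0.245, 0.055]))]
22.8917
```

View pics/w8.png

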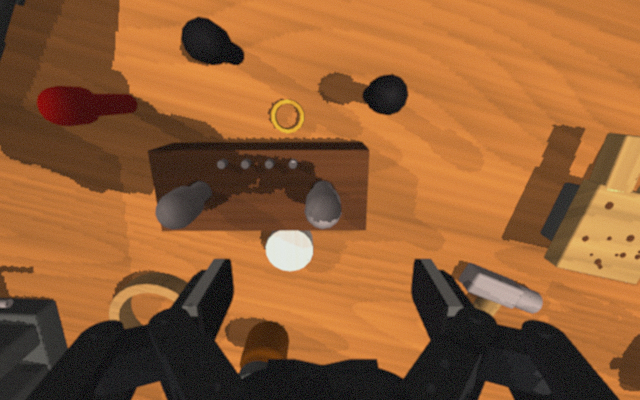

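View pics/s8.png

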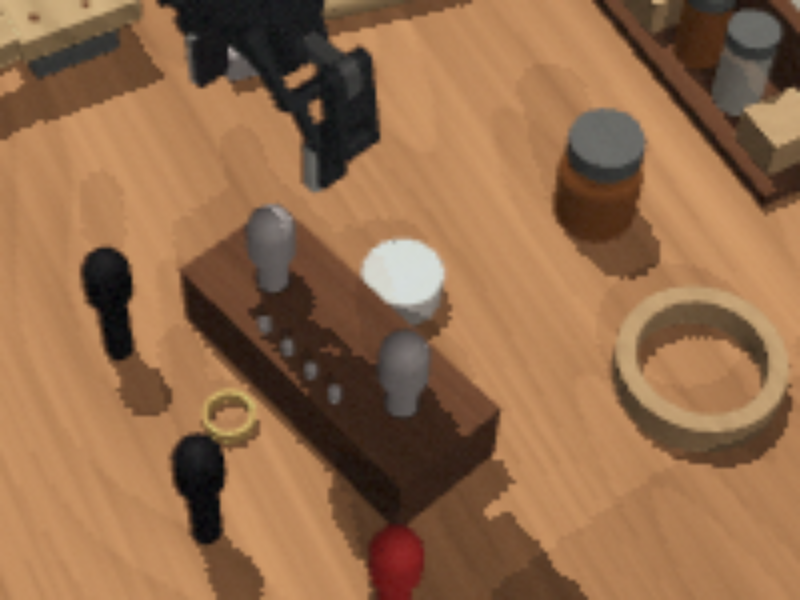

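Both punches are standing home: side crop (270,245) and (403,370), unchanged from before. Now I'll take the left (heavier) one to the bench pin.

```bash
python3 - <<'E'
from h import *
tx=np.array([np.cos(JX),np.sin(JX)]); P=L+.0013*tx
move_l([*P,.0685],velocity=.09,until_force=8); print(fz(4))
grab(50)
move_l([*P,.175],velocity=.1); print("lifted",fz())
move_l([.539,.249,.175],velocity=.13)
move_l([.539,.249,.16],velocity=.05)
sleep(.4);s=get_state();print(s["clock"],s["position"],fz())
for c in("side","top","wrist"):
    s=get_state();f=grab_frame(c);cv2.imwrite(f"pics/{c}9.png",f["img"][:,:,::-1]); T=world_cam(c,f,s)
    print(c,[(np.round(d["centre"]),round(d["score"],2),onplane(f,T,d["centre"],.055).round(3)) for d in tip_of(c,"pin_top")][:2],
     [(np.round(d["centre"]),round(d["score"],2),onplane(f,T,d["centre"],.105).round(3)) for d in tip_of(c,"punch_a")])
E
python3 -c "
import cv2
cv2.imwrite('pics/s9c.png',cv2.resize(cv2.imread('pics/side9.png')[60:300,180:440],None,fx=2.5,fy=2.5))"
```

```text
[ 0.07 -0.11 -0.34]
lifted [ 0.26  0.32 -4.9 ]
29.325 [0.53909311 0.24905388 0.16018472] [ 0.14 -0.16 -5.35]
side [(array([250., 143.]), 0.61, array([0.533, 0.253, 0.055]))] [(array([292., 286.]), 0.7, array([ 0.454, -0.195,  0.105])), (array([270., 238.]), 0.64, array([ 0.458, -0.073,  0.105])), (array([337., 306.]), 0.63, array([ 0.514, -0.271,  0.105])), (array([339., 256.]), 0.53, array([ 0.567, -0.177,  0.105])), (array([250., 128.]), 0.45, array([0.542, 0.255, 0.105]))]
top [(array([241., 235.]), 0.89, array([0.54 , 0.239, 0.055]))] [(array([232., 233.]), 0.59, array([0.54 , 0.253, 0.105])), (array([365., 214.]), 0.58, array([ 0.585, -0.119,  0.105])), (array([369., 255.]), 0.55, array([ 0.472, -0.125,  0.105])), (array([337., 204.]), 0.55, array([ 0.616, -0.04 ,  0.105])), (array([396., 235.]), 0.49, array([ 0.524, -0.203,  0.105])), (array([327., 258.]), 0.4, array([ 0.468, -0.009,  0.105]))]
wrist [(array([318., 189.]), 0.89, array([0.539, 0.246, 0.055]))] [(array([82., 45.]), 0.83, array([0.468, 0.072, 0.105])), (array([322., 208.]), 0.58, array([0.539, 0.249, 0.105]))]
```

View pics/s9c.png

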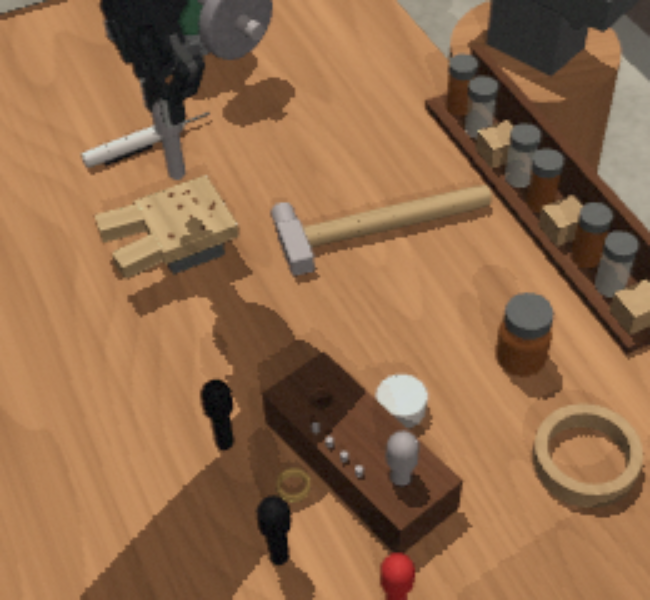

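View pics/wrist9.png

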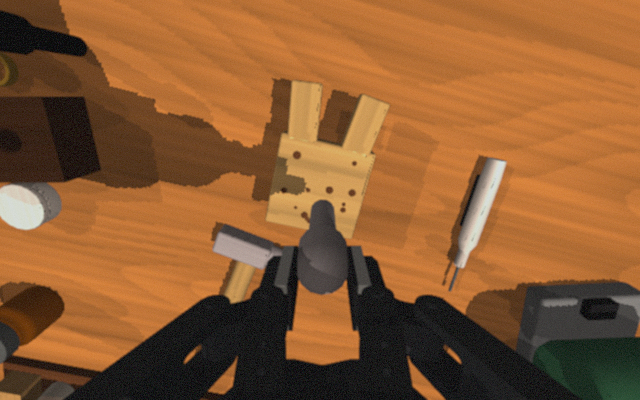

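The heavy punch hangs upright above the board: its foot is at wrist (322,208), and the board middle at about (319,187) lies within a few mm below it. The light one stands home at side crop (402,460).

```bash
python3 -c "
from cell import *
s=get_state();print(s['clock'],abs(s['joint_velocities']).max());sign_off()"
```

```text
30.025 0.0019121024699438323
the job is handed in; nothing more can be done
```

I weighed both punches and handed in the job at 30.0 s, holding the heavier one, the left, upright above the bench pin's board.

- **Weighing:** I lifted the left punch clear, held it and lowered it home, then did the same with the right. The left pulled about 4.9 N (roughly 0.5 kg) and the right about 1.7 N (roughly 0.18 kg). I then picked up the left one again and took it to the bench pin.
- **Heavier punch at the end:** The arm was still and the force reading showed about 5.3 N of load in the gripper. The foot was about 50 mm above the board. The three cameras put the board's middle 3 to 10 mm from the point I held it over; the largest difference came from the top camera, and all are inside the 30 mm limit.
- **Lighter punch at the end:** It stands released in the right socket and looks fully home in the side picture.
- **Bystanders:** Nothing else on the bench appeared to have moved in the side picture, which I checked by eye.
- **Failed or disagreeing checks:** No check failed. The punch detector also reported the black and red look-alikes, which I ruled out by colour.

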